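# Ready the fume extractor for soldering

### The job

Get the fume extractor ready so I can solder the ring: push its blue filter door, left hanging open, up until it is fully shut. Then take the suction tube by its black sleeve so that your grip squeezes the red release button in, and draw it out past the first stop all the way to the second. The tube is sprung and slides back if let go, so finish still gripping the sleeve with the tube held fully out, and leave the other things on the bench where they are.

Things in the scene. Friction and masses are not known exactly. Their poses are not given: they have to be found in the camera images.
- extractor: Bench fume extractor, a grey steel box 240 deep (its x) by 300 wide (its y) by 200 high, screwed to the bench. Origin: centre of its underside; z up. Its front, with the blue filter door, faces its own -x; its suction tube runs along its own x above its top and draws out towards its own -x. The middle of the door lies at its own y = +40 mm, the tube's axis at y = -100 mm.
- door_hinge (a point): Middle of the hinge line of the blue filter door, on the extractor's front face 30 mm above the bench (hinge line along the extractor's y).
- door_lip (a point): Middle of the outer edge of the black pull lip at the top of the filter door; moves with the door. The door is 168 wide, 150 high from the hinge line and its outer face lies 11 mm outside the hinge line; the lip is 90 wide, 8 thick, centred 5 below the door's top edge, and sticks out 15 mm from the outer face (26 mm outside the hinge line). When shut, the lip is 175 mm above the bench.
- filter_door (a joint): Angle of the filter door in rad: 0 shut (upright, flush in the front), growing as its top tips outward and down towards the extractor's -x; 1.2 at most. A stiff friction hinge keeps it at any angle; about 4 to 6 N at the lip moves it.
- sleeve (a point): Centre of the black grip sleeve at the rear end of the sliding tube, on the tube axis, 255 mm above the bench; axes as the extractor's. Between its two grey end collars (54 wide, 56 high, 8 thick) the sleeve is 76 long (along x), 44 wide (y), 46 high. A chrome tube 35 in diameter runs forward from it for 170 mm to the hood; behind it is the fixed inner tube, 30 in diameter. Below it is free air, or the extractor's top 55 mm below the tube axis.
- button_face (a point): Centre of the outer face of the red release button, which stands 7 mm out of the sleeve's -y side, halfway along and halfway up: 36 long, 22 high; it is pushed in towards +y. Fingers that close on the sleeve across its width (along the extractor's y) push it in.
- release_button (a joint): How far the red button is pressed in, m: 0 out, 0.006 full. Spring, 2 N to start and 6 N fully in. From 0.003 on the tube's catch is free; it must stay pressed while the tube is drawn past the first stop, or the catch drops in there.
- suction_tube (a joint): How far the sliding tube is drawn out towards the extractor's -x, m: 0 parked (caught), 0.080 first stop (a catch notch), 0.160 second stop (rigid end of travel; no catch there). A light spring draws it back: 3 N parked, 5.5 N at the second stop, plus 1 N of friction. A black band on the inner tube shows behind the sleeve from the first stop on, a red one at the second.
- hood (a point): Middle of the aluminium hood at the front of the sliding tube, 250 mm ahead of the sleeve's centre and 60 mm below the tube axis; 100 mm wide, its lowest edge 160 mm above the bench.
- solder_board: Bystander: white perforated soldering board 150 x 150 x 13, origin under its centre.
- charcoal_block: Bystander: black charcoal block 100 x 60 x 30 with a ring on it, lying on the board; origin under its centre.
- flux_jar: Bystander: glass jar, diameter 54, 62 high, green cap; origin under its centre.
- pliers: Bystander: pliers with red handles lying flat, 155 long, 20 high; origin at the pivot on the bench.
- hammer: Bystander: small hammer lying down, 230 long.
- ring_mandrel: Bystander: upright tapered steel ring mandrel on a round wooden foot, 205 high, foot diameter 76; origin under the foot.
- tweezers: Bystander: steel tweezers lying flat, 160 long, 8 high; origin under the middle.
- loupe: Bystander: folding loupe, 66 long, 16 high; origin under its lens.

How it is judged:
By the outcome, as a careful person would: the job done as asked, in the order asked, and still so for the second after the job is handed in, while the arm keeps its last pose, push and grip.
It also fails if it takes over 54 s, if anything falls off the work surface, if the arm or the gripper's body presses on something with over 40 N, if the wrist force passes 120 N, or if a joint passes its speed limit or range.

### The arm

A 6-joint arm with a two-finger parallel gripper is mounted at the origin on the work surface. World frame = base frame: x ahead of the robot, y to its left, z up, the work surface at z = 0. Lengths are in m, angles in degrees, forces in N, time in s.
With the tool pointing down it reaches from about 0.275 to 0.875 m from the base axis. Payload 12.5 kg.
Tool frame: the origin (TCP) lies at the very end of the fingers, on their centre line; the grasp point (between the pads) lies 19 mm behind it; z points along the fingers, y is the line along which they close (so a half turn about z gives the same grasp; the last joint's range is limited). The gripper opens to 85 mm and grips with 20 to 120 N. Pads are 22 mm wide; open, the fingers measure 114 mm over their backs; the gripper's body (76 mm by 85 mm) begins 54 mm behind the grasp point. The pads swing forward as they close: fully open they stand 13 mm farther back than shut.
Start: joints at [-72.17, 20.094, 94.641, -0, 65.266, -4.847], TCP at [0.212, -0.507, 0.231] pointing down, gripper open.
Joint ranges: [-157.81, 157.81], [-45, 120.19], [0.68, 151.7], [-89.99, 269.99], [4.06, 180], [-164.3, 164.3]. Speed limits (degrees/s): [127.2, 127.2, 159.86, 180, 180, 180].

### API

Orientations are given as [roll, pitch, yaw] about the fixed x, y, z axes, in that order (R = Rz(yaw) Ry(pitch) Rx(roll)).
In Python, from bench import * gives the robot as it stands. The module is installed in compiled form; this text tells all that it offers.
- The arm moves only by the tool move_arm, never from a script. Its argument "increments" is a list of rows, each a list of 7 numbers: the opening, from -1 (shut) to 1 (fully open), so that 0 is half open, then the shift along the tool's x, y, z as a fraction of full scale, then the turn, a rotation vector about the tool's x, y, z as a fraction of full scale. In form: [[fingers, tx, ty, tz, ax, ay, az], ...]. A call has 1 to 12 rows; each row is the pose to reach, as a shift and turn from the pose commanded when the call began, along the tool's axes at that moment, turning the shorter way round; what a row does not reach only later rows make up. Full scale, the value 1, is 0.5 m for a shift and 180 degrees for a turn. A row lasts 1/12 s, in which the tool goes at most 41.7 mm and 7.16 degrees, less where a joint would pass 70% of its speed; a pose out of reach is approached as far as the arm can. A call with a number of a shift or a turn outside -1 to 1 is refused whole. A call with a gripper value outside its range is refused whole. The fingers move at their own pace and stop on an object; the grip force is fixed at half the most. Time passes only in rows, so rows that repeat a pose let the fingers close. It gives the time, the measured TCP pose, the force, the opening and the grip force at its end, in the units of the state.
- get_state(): the state, without advancing time (a new reading comes with each control period).
- get_image(name): name is "scene" or "top"; returns a dict with "color" (480x640x3 uint8, red, green, blue), "depth" (480x640 float32, m along the optical axis (not along the pixel's ray), 0 where there is no reading), "vfov" (degrees; the focal length in pixels is half the picture's height over the tangent of half this angle, whatever the lens; pixels are square), "cx", "cy" (the principal point, pixels), "distortion" ([k1, k2, p1, p2, k3] as OpenCV has them; the pictures are not rectified), "position" and "rotation" of the camera in the world. Camera axes: x right, y up, looking along -z (the intrinsics and any distortion apply to the point x, -y, -z); pixel columns grow to the right and rows downward; lengths in m; the calibration is good to about 2 mm. A picture is of the moment at which its call begins.
- close_job(): hands the job in; it is judged then, once.
The state is a dict: "time": time; "joint_pos": joint angles; "joint_velocities": joint speeds; "joint_torque": joint torques, N m; "tcp_pos": TCP position; "orientation": TCP orientation; "force": force on the tool from outside, world axes, zero at the start; "ft_torque": the same for the moment, N m; "opening": finger opening in m; "finger_force": force on a finger pad.
Only numpy, scipy, OpenCV 4.12 (cv2) and the standard library are available. Lean on these libraries where they do the work, as an engineer would, in place of code of your own. Each camera call takes 0.05 s, during which the arm holds its last target. There are 200 camera calls.

## Working session

There is one attempt and no reset: what is moved stays moved. The work goes in short steps, Python scripts to look and compute and a tool call to move; the robot and the scene stay as the last step left them, time stands still between calls to the robot, and variables do not carry over. Pictures are saved under pics/ and viewed, at most 10 in all, crops included, and the job is handed in when it is done.

Besides the shell and the picture viewer there is one more tool, called after ">>>" by a JSON object that holds its "method" and its "body". move_arm: Moves the arm, as the interface text tells. Shift numbers are shares of 0.5 m and turn numbers shares of 180 degrees, none past 1 either way. Its arguments: {"type":"object","properties":{"increments":{"type":"array"}},"required":["increments"]}

```bash
mkdir -p pics; cat > h.py <<'E'
from bench import *
import numpy as np, cv2
def K(i):
    f=240/np.tan(np.radians(i["vfov"])/2); return np.array([[f,0,i["cx"]],[0,f,i["cy"]],[0,0,1.]])
def cloud(i):
    v,u=np.mgrid[0:480,0:640]
    p=cv2.undistortPoints(np.stack([u.ravel(),v.ravel()],1).astype(float)[:,None],K(i),np.array(i["distortion"]))[:,0]
    d=i["depth"].ravel()
    c=np.stack([p[:,0]*d,-p[:,1]*d,-d],1)
    w=c@np.array(i["rotation"]).T+np.array(i["position"]); w[d==0]=np.nan
    return w.reshape(480,640,3)
E
python3 - <<'E'
from h import *
for n in("scene","top"):
    i=get_image(n); cv2.imwrite(f"pics/{n}0.png",i["color"][...,::-1]); print(n,i["position"],i["vfov"],np.shape(i["rotation"])); np.save(f"{n}0.npy",cloud(i))
print(get_state())
E
```

```text
scene [0.91996377 0.26853566 1.41994636] 44.335212138830194 (3,)Traceback (most recent call last):
  File "<stdin>", line 3, in <module>
  File "h.py", line 10, in cloud
    w=c@np.array(i["rotation"]).T+np.array(i["position"]); w[d==0]=np.nan
      ~~~~~~~~~~~~~~~~~~~~~~~~~~~^~~~~~~~~~~~~~~~~~~~~~~~
ValueError: operands could not be broadcast together with shapes (307200,) (3,)
```

View pics/scene0.png

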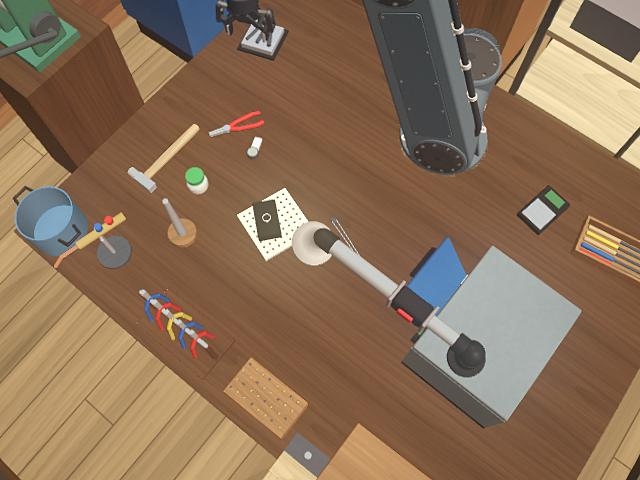

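The scene picture shows the extractor at the lower right (about 500,335), the open blue door at (440,280), and the sleeve at (410,303) with its red button at (405,316). The hood is at (313,243), over the board and tweezers. The rotation comes as 3 angles (roll, pitch, yaw), so I'll convert it.

```bash
sed -i 's/np.array(i\["rotation"\]).T/Rotation.from_euler("xyz",i["rotation"],degrees=True).as_matrix().T/; 1i from scipy.spatial.transform import Rotation' h.py
python3 - <<'E'
from h import *
for n in("scene","top"):
    i=get_image(n); cv2.imwrite(f"pics/{n}0.png",i["color"][...,::-1]); print(n,i["position"],i["rotation"]); np.savez(f"{n}0.npz",w=cloud(i),c=i["color"])
w=np.load("scene0.npz")["w"]
for u,v in [(330,150),(500,300),(550,310),(500,390),(440,280),(410,303),(405,316),(313,245),(265,215),(180,232),(197,175),(300,300),(380,280)]: print(u,v,w[v,u].round(4))
print(get_state())
E
```

```text
scene [0.91996377 0.26853566 1.41994636] [ 22.23056476   0.42726482 127.98969061]
top [ 0.45230357 -0.07039792  1.69183765] [  3.09840658   0.92769805 -90.32398495]
330 150 [ 0.2358 -0.2211  0.0051]
500 300 [0.3998 0.3625 0.1996]
550 310 [0.3523 0.4616 0.1999]
500 390 [0.5637 0.4638 0.1996]
440 280 [0.3983 0.2305 0.0889]
410 303 [0.551  0.2149 0.2809]
405 316 [0.5744 0.2216 0.265 ]
313 245 [ 0.5571 -0.0274  0.2331]
265 215 [ 0.5084 -0.2243  0.0399]
180 232 [ 0.6791 -0.3649  0.043 ]
197 175 [ 0.5364 -0.4306  0.0639]
300 300 [ 0.6227 -0.0197  0.0022]
380 280 [0.5466 0.1384 0.275 ]
{'time': 0.15, 'joint_pos': array([-7.21693284e+01,  2.01187954e+01,  9.46666998e+01, -4.01368826e-04,
        6.52643255e+01, -4.84656841e+00]), 'joint_velocities': array([ 0.10293392,  0.03663645, -0.04857287, -0.01106466, -0.00722717,
        0.01215141]), 'joint_torque': array([ 6.83331709e-04, -5.06251180e+01, -2.91501153e+01, -5.63978995e-05,
        3.37143414e-03, -1.00128068e-05]), 'tcp_pos': array([ 0.21200211, -0.50724327,  0.2308794 ]), 'orientation': array([-1.79950327e+02, -3.84614063e-03,  2.26774064e+01]), 'force': array([-0.15141018, -0.1531905 , -0.52586215]), 'ft_torque': array([ 0.00117968,  0.03249304, -0.00926895]), 'finger_force': 0.0, 'opening': 0.08524128523470986}
```

View pics/top0.png

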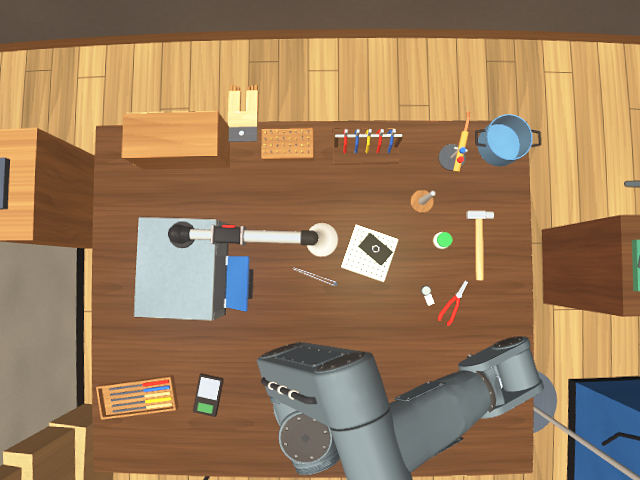

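The top picture shows the extractor at (180,268) facing right (world -y), with the door hanging open at (238,282). The tube runs at row 236, and the sleeve is at (228,234) with its button on the far (+x) side. Next I'll fit the poses.

```bash
python3 - <<'E'
from h import *
P=[];B=[];R=[];D=[];
for n in("scene","top"):
    z=np.load(n+"0.npz"); w=z["w"];c=z["c"].astype(int)
    box=(w[...,0]>.2)&(w[...,0]<.75)&(w[...,1]>.0)&(w[...,1]<.6)
    m=box&(abs(w[...,2]-.2)<.006)&(w[...,1]>.2)
    lab,l,st,_=cv2.connectedComponentsWithStats(m.astype(np.uint8)); k=1+st[1:,4].argmax()
    p=w[l==k]; r=cv2.minAreaRect((p[:,:2]*1000).astype(np.float32)); print(n,"top",r,p[:,2].mean())
    b=box&(c[...,2]>c[...,0]+60)&(w[...,2]>.02)&(w[...,2]<.2); q=w[b]; q=q[~np.isnan(q).any(1)]
    u,s,vt=np.linalg.svd(q-q.mean(0),full_matrices=False); print("door",len(q),q.mean(0),vt[2],q.min(0),q.max(0))
    rd=box&(c[...,0]>c[...,1]+90)&(c[...,0]>c[...,2]+90)&(w[...,2]>.22); q=w[rd]; print("red",len(q),q.mean(0),q.min(0),q.max(0))
    t=box&(w[...,2]>.245)&(w[...,1]<.30); q=w[t]; q=q[q[:,2]>.262]; 
    for a in np.arange(0.02,.3,.02):
        s=q[abs(q[:,1]-a)<.006]
        if len(s)>5: print(round(a,2),s[:,0].min().round(4),s[:,0].max().round(4),np.median(s[:,0]).round(4),s[:,2].max().round(4))
    k=box&(w[...,2]>.275)&(c.max(-1)<70)&(w[...,1]<.3); q=w[k]; print("sleeve top",len(q),np.percentile(q,[2,98],axis=0))
E
```

```text
scene top ((453.9783020019531, 393.6672058105469), (241.05223083496094, 303.7408142089844), 87.92362213134766) 0.20000170975716486
door 2199 [0.39634602 0.22398193 0.10045937] [0.02784016 0.81418446 0.57993843] [0.32186328 0.17960944 0.02308207] [0.48047678 0.27385304 0.15814567]
red 77 [0.57199358 0.22031561 0.26477381] [0.56686514 0.20036408 0.24230522] [0.57618617 0.23755112 0.27210207]
0.02 0.2007 0.5555 0.2387 0.6082
0.04 0.2008 0.5563 0.2324 0.5538
0.06 0.2001 0.5578 0.2262 0.4986
0.08 0.2002 0.5589 0.2199 0.4523
0.1 0.2005 0.5583 0.2153 0.3949
0.12 0.2001 0.5599 0.2107 0.3397
0.14 0.2002 0.5596 0.5465 0.2942
0.16 0.5281 0.5625 0.5463 0.2779
0.18 0.5188 0.5716 0.5485 0.2872
0.2 0.5247 0.5747 0.5494 0.2829
0.22 0.5239 0.5762 0.5533 0.2832
0.24 0.5239 0.5758 0.5526 0.2852
0.26 0.5236 0.5768 0.5522 0.2874
0.28 0.5366 0.5649 0.5518 0.2741
sleeve top 1329 [[0.21457011 0.00092509 0.27558576]
 [0.56674585 0.22982464 0.55190546]]
top top ((452.607666015625, 394.4420166015625), (243.6417236328125, 302.4069519042969), 87.71471405029297) 0.20053993642338347
door 1147 [0.40685115 0.22605025 0.09867388] [0.03120033 0.81223772 0.58249157] [0.32216761 0.18135574 0.02075637] [0.49072701 0.27649363 0.16001664]
red 36 [0.56999245 0.21816298 0.26998764] [0.56608598 0.20102038 0.26083867] [0.57326601 0.23401371 0.28265301]
0.02 0.201 0.5521 0.2383 0.6035
0.04 0.2001 0.555 0.2322 0.5484
0.06 0.2005 0.5551 0.2265 0.4989
0.08 0.2007 0.5554 0.2221 0.4461
0.1 0.2014 0.555 0.5271 0.3931
0.12 0.2001 0.5584 0.5339 0.3407
0.14 0.5273 0.5586 0.5439 0.2778
0.16 0.5273 0.5586 0.5441 0.2776
0.18 0.5183 0.571 0.5442 0.2913
0.2 0.5244 0.573 0.5466 0.2852
0.22 0.5244 0.5733 0.5493 0.2841
0.24 0.5246 0.5702 0.5467 0.2831
0.26 0.5214 0.5749 0.5485 0.29
0.28 0.534 0.5623 0.5477 0.2743
sleeve top 321 [[0.21244799 0.00128084 0.27574931]
 [0.56372661 0.23841925 0.55007215]]
```

```bash
cat >> h.py <<'E'
def plan(pos,yaw=87.8):
    s=get_state(); R=Rotation.from_euler("xyz",s["orientation"],degrees=True)
    T=Rotation.from_euler("xyz",[180,0,yaw],degrees=True)
    d=R.inv().apply(np.array(pos)-s["tcp_pos"])/.5; a=(R.inv()*T).as_rotvec(degrees=True)/180
    print("at",s["tcp_pos"].round(4),s["orientation"].round(2),"F",s["force"].round(1),"t",s["time"]); print("row",d.round(4),a.round(4))
E
python3 -c "
from h import *
plan([.30,-.2,.23],45);plan([.398,.11,.23])"
```

```text
at [ 0.212  -0.5072  0.2309] [-179.95   -0.     22.68] F [-0.2 -0.2 -0.5] t 0.15
row [ 0.3993 -0.4991  0.0022] [-3.00e-04 -1.00e-04 -1.24e-01]
at [ 0.212  -0.5072  0.2309] [-179.95   -0.     22.68] F [-0.2 -0.2 -0.5] t 0.15
row [ 0.8192 -0.9956  0.0027] [-2.000e-04 -2.000e-04 -3.618e-01]
```

>>> {"method": "move_arm", "body": {"increments": [[-1, 0.819, -0.9956, 0.002, 0, 0, -0.362], [-1, 0.819, -0.9956, 0.002, 0, 0, -0.362], [-1, 0.819, -0.9956, 0.002, 0, 0, -0.362], [-1, 0.819, -0.9956, 0.002, 0, 0, -0.362], [-1, 0.819, -0.9956, 0.002, 0, 0, -0.362], [-1, 0.819, -0.9956, 0.002, 0, 0, -0.362], [-1, 0.819, -0.9956, 0.002, 0, 0, -0.362], [-1, 0.819, -0.9956, 0.002, 0, 0, -0.362], [-1, 0.819, -0.9956, 0.002, 0, 0, -0.362], [-1, 0.819, -0.9956, 0.002, 0, 0, -0.362], [-1, 0.819, -0.9956, 0.002, 0, 0, -0.362], [-1, 0.819, -0.9956, 0.002, 0, 0, -0.362]]}}

```text
time: 1.15
tcp_pos: [0.3563, -0.0267, 0.2307]
orientation: [180.0, 0.0, 87.8]
force: [0.9, -1.1, 0.4]
opening: 0.0004
finger_force: 0.0
```

```bash
python3 -c "
from h import *
plan([.398,.11,.23])
plan([.398,.13,.115])"
```

```text
at [ 0.3563 -0.0267  0.2307] [1.7996e+02 1.0000e-02 8.7830e+01] F [ 0.9 -1.1  0.4] t 1.15
row [0.2763 0.0731 0.0015] [0.0002 0.     0.0002]
at [ 0.3563 -0.0267  0.2307] [1.7996e+02 1.0000e-02 8.7830e+01] F [ 0.9 -1.1  0.4] t 1.15
row [0.3163 0.0714 0.2314] [0.0002 0.     0.0002]
```

>>> {"method": "move_arm", "body": {"increments": [[-1, 0.14, 0.036, 0, 0, 0, 0], [-1, 0.276, 0.072, 0, 0, 0, 0], [-1, 0.276, 0.072, 0, 0, 0, 0], [-1, 0.276, 0.072, 0, 0, 0, 0], [-1, 0.286, 0.072, 0.1, 0, 0, 0], [-1, 0.286, 0.072, 0.2, 0, 0, 0], [-1, 0.286, 0.072, 0.231, 0, 0, 0], [-1, 0.286, 0.072, 0.231, 0, 0, 0], [-1, 0.286, 0.072, 0.231, 0, 0, 0]]}}

```text
time: 1.9
tcp_pos: [0.3971, 0.1127, 0.1147]
orientation: [-179.8, 0.0, 87.8]
force: [0.6, -0.2, 0.8]
opening: -0.0001
finger_force: 0.0
```

```bash
python3 - <<'E'
from h import *
plan([.398,.16,.118])
plan([.398,.23,.147])
i=get_image("scene"); cv2.imwrite("pics/s1.png",i["color"][150:400,250:600][...,::-1])
E
```

```text
at [0.3971 0.1127 0.1147] [-1.7982e+02  4.0000e-02  8.7840e+01] F [ 0.6 -0.2  0.8] t 1.9
row [ 0.0945 -0.0017 -0.0066] [-0.001   0.0002  0.0002]
at [0.3971 0.1127 0.1147] [-1.7982e+02  4.0000e-02  8.7840e+01] F [ 0.6 -0.2  0.8] t 1.9
row [ 0.2344 -0.0072 -0.0647] [-0.001   0.0002  0.0002]
```

View pics/s1.png

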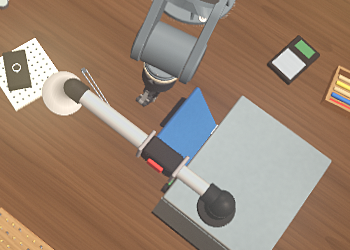

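The closed fingers are in front of the door lip (crop 145,98), beside the tube and clear of it. I'll push in now, rising as the lip rises.

>>> {"method": "move_arm", "body": {"increments": [[-1, 0.03, 0, -0.003, 0, 0, 0], [-1, 0.06, -0.001, -0.006, 0, 0, 0], [-1, 0.085, -0.002, -0.012, 0, 0, 0], [-1, 0.105, -0.003, -0.019, 0, 0, 0], [-1, 0.125, -0.003, -0.027, 0, 0, 0], [-1, 0.145, -0.004, -0.035, 0, 0, 0], [-1, 0.165, -0.005, -0.044, 0, 0, 0], [-1, 0.185, -0.006, -0.053, 0, 0, 0], [-1, 0.2, -0.006, -0.06, 0, 0, 0], [-1, 0.215, -0.007, -0.066, 0, 0, 0], [-1, 0.225, -0.007, -0.068, 0, 0, 0], [-1, 0.225, -0.007, -0.068, 0, 0, 0]]}}

```text
time: 2.95
tcp_pos: [0.3985, 0.2262, 0.1496]
orientation: [180.0, -0.0, 87.9]
force: [-0.6, 0.2, 0.3]
opening: -0.0001
finger_force: 0.0
```

```bash
python3 - <<'E'
from h import *
plan([.398,.24,.148])
i=get_image("scene"); cv2.imwrite("pics/s2.png",cv2.resize(i["color"][200:400,350:600],None,fx=2.4,fy=2.4)[...,::-1])
E
```

```text
at [0.3985 0.2262 0.1496] [ 1.7997e+02 -4.0000e-02  8.7870e+01] F [-0.6  0.2  0.3] t 2.95
row [ 0.0275 -0.002   0.0032] [ 0.0002 -0.0002  0.0004]
```

View pics/s2.png

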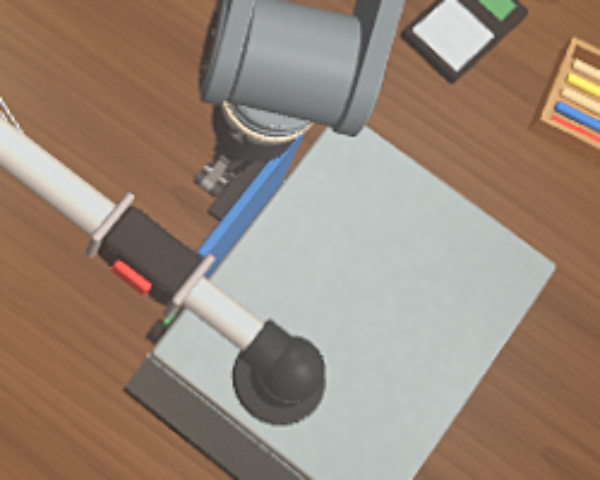

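The door is nearly shut, with its blue edge at (250,205) just ahead of the box front. I'll push in small steps until the force shows the stop.

>>> {"method": "move_arm", "body": {"increments": [[-1, 0.006, 0, 0.002, 0, 0, 0], [-1, 0.012, 0, 0.002, 0, 0, 0], [-1, 0.018, 0, 0.002, 0, 0, 0], [-1, 0.022, 0, 0.002, 0, 0, 0], [-1, 0.022, 0, 0.002, 0, 0, 0], [-1, 0.022, 0, 0.002, 0, 0, 0]]}}

```text
time: 3.5
tcp_pos: [0.3988, 0.2366, 0.1479]
orientation: [-180.0, -0.0, 87.8]
force: [-0.2, 0.3, 0.2]
opening: -0.0
finger_force: 0.0
```

>>> {"method": "move_arm", "body": {"increments": [[-1, 0.002, 0, 0, 0, 0, 0], [-1, 0.004, 0, 0, 0, 0, 0], [-1, 0.004, 0, 0, 0, 0, 0]]}}

```text
time: 3.75
tcp_pos: [0.3989, 0.2384, 0.148]
orientation: [-180.0, 0.0, 87.8]
force: [0.0, -1.3, 0.9]
opening: 0.0
finger_force: 0.6
```

>>> {"method": "move_arm", "body": {"increments": [[-1, 0.002, 0, 0, 0, 0, 0], [-1, 0.004, 0, 0, 0, 0, 0], [-1, 0.004, 0, 0, 0, 0, 0]]}}

```text
time: 4.0
tcp_pos: [0.3989, 0.2392, 0.148]
orientation: [-180.0, 0.2, 87.9]
force: [0.1, -13.6, 5.9]
opening: 0.0001
finger_force: 6.7
```

>>> {"method": "move_arm", "body": {"increments": [[-1, 0.002, 0, 0, 0, 0, 0], [-1, 0.003, 0, 0, 0, 0, 0], [-1, 0.003, 0, 0, 0, 0, 0]]}}

```text
time: 4.25
tcp_pos: [0.3988, 0.2393, 0.148]
orientation: [-179.9, 0.3, 87.9]
force: [1.8, -24.7, 9.3]
opening: 0.0001
finger_force: 12.7
```

The force rose to 25 N with no further motion at y=0.239, where shut was predicted, so the door is shut. I'll back off, rise and open the fingers.

>>> {"method": "move_arm", "body": {"increments": [[-1, -0.02, 0, 0, 0, 0, 0], [-1, -0.06, 0, 0, 0, 0, 0], [-1, -0.12, 0, 0, 0, 0, 0], [-1, -0.12, 0, -0.06, 0, 0, 0], [1, -0.12, 0, -0.14, 0, 0, 0], [1, -0.12, 0, -0.22, 0, 0, 0], [1, -0.12, 0, -0.3, 0, 0, 0], [1, -0.12, 0, -0.37, 0, 0, 0], [1, -0.12, 0, -0.37, 0, 0, 0], [1, -0.12, 0, -0.37, 0, 0, 0]]}}

```text
time: 5.08
tcp_pos: [0.3973, 0.1822, 0.3346]
orientation: [179.8, -0.1, 87.8]
force: [-0.5, -0.9, -0.3]
opening: 0.072
finger_force: 0.0
```

```bash
python3 - <<'E'
from h import *
plan([.547,.2185,.33])
a=None
ex=np.array([.0384,.9993]);ey=np.array([-.9993,.0384]);o=np.array([.453,.394])
for n in("scene","top"):
    i=get_image(n); w=cloud(i); c=i["color"].astype(int)
    if n=="scene": cv2.imwrite("pics/s3.png",cv2.resize(i["color"][200:400,350:600],None,fx=2.4,fy=2.4)[...,::-1])
    b=(c[...,2]>c[...,0]+60)&(w[...,2]>.02)&(w[...,2]<.22)&(w[...,0]>.25)&(w[...,0]<.6)&(w[...,1]>.1)&(w[...,1]<.4); q=w[b]; print(n,len(q),"own x",np.percentile((q[:,:2]-o)@ex,[2,50,98]),"z",np.percentile(q[:,2],[2,50,98]))
    rd=(c[...,0]>c[...,1]+90)&(c[...,0]>c[...,2]+90)&(w[...,2]>.22)&(w[...,2]<.3)&(w[...,1]>.1)&(w[...,0]>.5); q=w[rd]; print("red",len(q),((q[:,:2]-o)@ex).mean(),((q[:,:2]-o)@ey).min(),q[:,1].min(),q[:,1].max())
E
```

```text
at [0.3973 0.1822 0.3346] [ 1.798e+02 -1.000e-01  8.784e+01] F [-0.5 -0.9 -0.3] t 5.0833
row [0.0838 0.2964 0.0103] [ 0.0011 -0.0005  0.0002]
scene 284 own x [-0.13013675 -0.12575248 -0.12166158] z [0.17227807 0.17964611 0.18535244]
red 79 -0.16914542264011692 -0.1302631752259982 0.20042463695750656 0.23754428435397595
top 52 own x [-0.12959708 -0.12497851 -0.08489743] z [0.02846644 0.17964903 0.1870056 ]
red 35 -0.1710167241372464 -0.12728333055244306 0.20218904299993087 0.23532210115450045
```

View pics/s3.png

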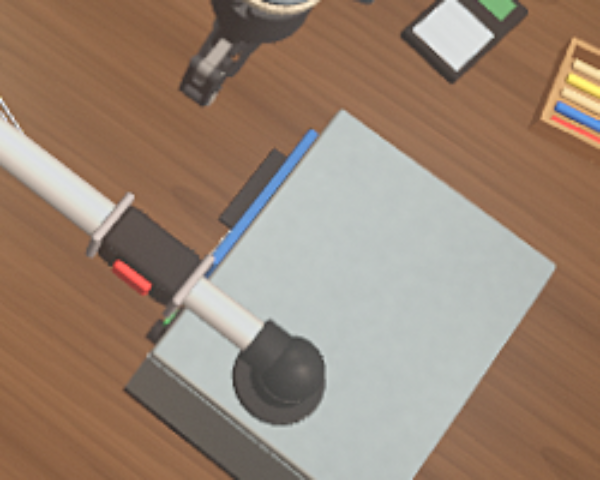

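The door is upright and flush: its blue top edge is a straight strip at (265,195) along the front, at z 0.180. The sleeve measures about (0.547, 0.219), so I'll go above it.

>>> {"method": "move_arm", "body": {"increments": [[1, 0.02, 0.07, 0, 0, 0, 0], [1, 0.04, 0.14, 0, 0, 0, 0], [1, 0.06, 0.21, 0, 0, 0, 0], [1, 0.085, 0.296, 0, 0, 0, 0], [1, 0.085, 0.296, 0.01, 0, 0, 0], [1, 0.085, 0.296, 0.01, 0, 0, 0], [1, 0.085, 0.296, 0.01, 0, 0, 0], [1, 0.085, 0.296, 0.01, 0, 0, 0]]}}

```text
time: 5.85
tcp_pos: [0.5452, 0.2186, 0.3277]
orientation: [-179.9, 0.0, 87.8]
force: [-0.0, 0.1, 1.0]
opening: 0.0857
finger_force: 0.0
```

```bash
python3 - <<'E'
from h import *
plan([.5468,.219,.232]); print(get_state()["opening"])
E
```

```text
at [0.5452 0.2186 0.3277] [-1.7994e+02  2.0000e-02  8.7850e+01] F [-0.   0.1  1. ] t 5.85
row [0.0009 0.0034 0.1915] [-0.0004  0.0001  0.0003]
0.08571444467219284
```

>>> {"method": "move_arm", "body": {"increments": [[1, 0.001, 0.003, 0.04, 0, 0, 0], [1, 0.001, 0.003, 0.08, 0, 0, 0], [1, 0.001, 0.003, 0.12, 0, 0, 0], [1, 0.001, 0.003, 0.16, 0, 0, 0], [1, 0.001, 0.003, 0.191, 0, 0, 0], [1, 0.001, 0.003, 0.191, 0, 0, 0], [1, 0.001, 0.003, 0.191, 0, 0, 0]]}}

```text
time: 6.43
tcp_pos: [0.5471, 0.2192, 0.2332]
orientation: [-180.0, -0.0, 87.8]
force: [-0.4, 0.3, 0.8]
opening: 0.0854
finger_force: 0.0
```

>>> {"method": "move_arm", "body": {"increments": [[-1, 0, 0, 0, 0, 0, 0], [-1, 0, 0, 0, 0, 0, 0], [-1, 0, 0, 0, 0, 0, 0], [-1, 0, 0, 0, 0, 0, 0], [-1, 0, 0, 0, 0, 0, 0], [-1, 0, 0, 0, 0, 0, 0], [-1, 0, 0, 0, 0, 0, 0], [-1, 0, 0, 0, 0, 0, 0]]}}

```text
time: 7.1
tcp_pos: [0.5456, 0.2195, 0.2345]
orientation: [-179.8, 0.0, 87.9]
force: [-22.0, -2.1, 19.5]
opening: 0.0439
finger_force: 66.8
```

The opening of 0.044 means the fingers are on the sleeve's sides and the button is in. I'll relax the offset forces, then draw.

>>> {"method": "move_arm", "body": {"increments": [[-1, 0, -0.002, -0.002, 0, 0, 0], [-1, 0, -0.004, -0.004, 0, 0, 0], [-1, 0, -0.004, -0.004, 0, 0, 0]]}}

```text
time: 7.35
tcp_pos: [0.5456, 0.2194, 0.2346]
orientation: [-180.0, -0.0, 87.8]
force: [-1.8, 1.9, -1.6]
opening: 0.0433
finger_force: 66.3
```

>>> {"method": "move_arm", "body": {"increments": [[-1, -0.01, 0, 0, 0, 0, 0], [-1, -0.02, 0, 0, 0, 0, 0], [-1, -0.03, 0, 0, 0, 0, 0], [-1, -0.04, 0, 0, 0, 0, 0], [-1, -0.05, 0, 0, 0, 0, 0], [-1, -0.05, 0, 0, 0, 0, 0]]}}

```text
time: 7.85
tcp_pos: [0.5446, 0.194, 0.2346]
orientation: [-180.0, -0.0, 87.8]
force: [-4.1, 2.6, -0.3]
opening: 0.0436
finger_force: 67.0
```

>>> {"method": "move_arm", "body": {"increments": [[-1, -0.02, -0.0005, 0, 0, 0, 0], [-1, -0.04, -0.001, 0, 0, 0, 0], [-1, -0.06, -0.001, 0, 0, 0, 0], [-1, -0.08, -0.001, 0, 0, 0, 0], [-1, -0.1, -0.001, 0, 0, 0, 0], [-1, -0.12, -0.001, 0, 0, 0, 0], [-1, -0.12, -0.001, 0, 0, 0, 0]]}}

```text
time: 8.43
tcp_pos: [0.5423, 0.1336, 0.2346]
orientation: [180.0, -0.0, 87.8]
force: [1.0, 3.0, -3.2]
opening: 0.0435
finger_force: 65.3
```

>>> {"method": "move_arm", "body": {"increments": [[-1, -0.02, 0, 0, 0, 0, 0], [-1, -0.04, 0, 0, 0, 0, 0], [-1, -0.06, 0, 0, 0, 0, 0], [-1, -0.08, 0, 0, 0, 0, 0], [-1, -0.1, 0, 0, 0, 0, 0], [-1, -0.12, 0, 0, 0, 0, 0], [-1, -0.13, 0, 0, 0, 0, 0], [-1, -0.13, 0, 0, 0, 0, 0]]}}

```text
time: 9.1
tcp_pos: [0.5398, 0.0693, 0.2346]
orientation: [180.0, -0.0, 87.8]
force: [0.9, 4.9, -1.5]
opening: 0.0436
finger_force: 65.3
```

150 mm drawn with a steady spring force. Now small steps to the stop.

>>> {"method": "move_arm", "body": {"increments": [[-1, -0.006, 0, 0, 0, 0, 0], [-1, -0.012, 0, 0, 0, 0, 0], [-1, -0.018, 0, 0, 0, 0, 0], [-1, -0.018, 0, 0, 0, 0, 0]]}}

```text
time: 9.43
tcp_pos: [0.5395, 0.061, 0.2346]
orientation: [180.0, -0.0, 87.8]
force: [1.9, 4.9, -1.0]
opening: 0.0433
finger_force: 65.3
```

>>> {"method": "move_arm", "body": {"increments": [[-1, -0.003, 0, 0, 0, 0, 0], [-1, -0.004, 0, 0, 0, 0, 0], [-1, -0.004, 0, 0, 0, 0, 0]]}}

```text
time: 9.68
tcp_pos: [0.5395, 0.0595, 0.2346]
orientation: [180.0, -0.1, 87.8]
force: [2.3, 6.9, -2.2]
opening: 0.0437
finger_force: 65.1
```

>>> {"method": "move_arm", "body": {"increments": [[-1, -0.002, 0, 0, 0, 0, 0], [-1, -0.003, 0, 0, 0, 0, 0], [-1, -0.003, 0, 0, 0, 0, 0]]}}

```text
time: 9.93
tcp_pos: [0.5395, 0.0595, 0.2346]
orientation: [180.0, -0.2, 87.8]
force: [2.2, 17.3, -1.5]
opening: 0.0436
finger_force: 64.7
```

```bash
python3 - <<'E'
from h import *
i=get_image("scene"); cv2.imwrite("pics/s4.png",cv2.resize(i["color"][120:420,230:600],None,fx=2,fy=2)[...,::-1]); s=get_state(); print(s["force"],s["tcp_pos"],s["opening"],s["time"])
E
```

```text
[ 2.40445427 16.66951036 -2.02320235] [0.53947481 0.05944274 0.2346383 ] 0.044023076712043564 9.9833
```

View pics/s4.png

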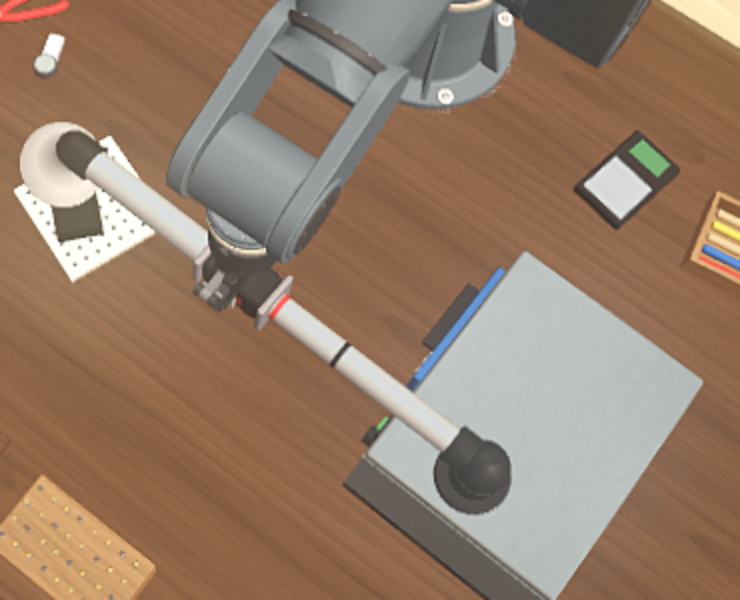

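The red band shows right behind the sleeve (280,305) and the black one at (340,352). The tube is hard against the second stop at 17 N, the door is still shut and the bystanders haven't moved.

```bash
python3 -c "
from bench import *
print(close_job())"
```

```text
the job is handed in; nothing more can be done
None
```

The filter door is fully shut, the tube is drawn out to its second stop with the gripper still holding the sleeve and the button squeezed in, and nothing else on the bench was touched; I handed the job in at about 10 s.

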